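# Line up the magnifier and turn the miniature to face it

### The job

Get the miniature horseman ready for detail painting: first push the magnifier's swing arm round until its lens points straight at the middle of the turntable, then push a post of the turntable round until the horseman faces straight towards the magnifier's stand. Only push gently with a fingertip: grip nothing, do not touch the horseman, who must stay standing in the middle of the turntable, and leave the bottles, mugs, palette and brush where they are.

Things in the scene. Friction and masses are not known exactly. Their poses are not given: they have to be found in the camera images.
- wheel: turning part of the turntable: pale wooden disc 144 mm wide, top 40 mm above the table, with four steel spokes (10 mm thick, 32 mm up) along its +x, +y, -x, -y. Each ends 120 mm from the axis in an upright post 14 mm thick, 25 to 73 mm above the table. Origin on the axis at table height. Turns either way about the vertical without a stop, stays where left; about 1 N at a post moves it.
- turntable: fixed black foot of the turntable under the disc, 120 mm wide, 10 mm high; origin under its middle, on the turning axis. The magnifier's stand is 250 to 360 mm from it, to its left or right.
- magnifier: swing arm of the magnifier: steel bar 12 mm thick, 112 mm above the table, turning about the vertical on top of a post (hub top 122 mm up). Origin on the post's axis at table height. +x points along the arm to the lens; the counterweight is at -x. It starts more or less away from the robot; in place it points at the turntable's axis. Stays where left; 1.5 N at the weight moves it.
- stand: fixed round black foot of the magnifier, 130 mm wide, 16 mm high, with a steel post 18 mm thick in the middle; origin under its middle, on the arm's turning axis.
- lens (a point): middle of the upright round lens on the arm, 138 mm from the post's axis and 128 mm above the table; 96 mm over its black rim (80 to 176 mm above the table), 12 mm thick, its plane square to the arm.
- weight (a point): middle of the upright round black counterweight at the arm's other end, 34 mm thick, 87 to 133 mm above the table, 110 mm from the post's axis.
- figure: grey unpainted miniature: rider with lance on a horse, on a 78 by 44 mm base, 96 mm tall, standing loose near the middle of the turntable's disc; it turns with the disc. Origin under the middle of its base, z up; its +x is where the horse's head, the rider and the lance (tip 65 mm ahead) point. Its facing is not related to the spokes. It starts facing more or less away from the robot.
- bottle_a: small dropper paint bottle, 25 mm wide, 74 mm tall, loose, standing between the turntable and the magnifier on the robot's side; origin under its middle; to be left alone
- bottle_b: the same kind of bottle, between turntable and magnifier on the far side; origin under its middle; to be left alone
- bottle_c: the same kind of bottle, out to the left; origin under its middle; to be left alone
- grey_mug: grey mug, 86 mm wide plus handle, 75 mm tall, far left; origin under its middle; to be left alone
- white_mug: white mug, same size, out to the right; origin under its middle; to be left alone
- palette: round white mixing palette, 120 mm wide, 7 mm thick, lying at the far side; origin under its middle; to be left alone
- brush: fine paint brush, 190 mm long, 8 mm thick, lying to the left on the robot's side; origin under its middle; to be left alone
There are look-alikes about, which are no part of the job. There is more than one size of the figure; the one meant has the size given above.

How it is judged:
On the way, in this order (a step that is already met when the one before it is completed fails the run):
1. the lens arm points at the turntable (y of wheel in the frame of magnifier between -0.035 and 0.035 m and x of wheel in the frame of magnifier above 0.05 m), for 0.2 s.
2. the horseman faces the magnifier's stand (y of magnifier in the frame of figure between -0.045 and 0.045 m and x of magnifier in the frame of figure above 0.05 m), for 0.2 s.
At the end, for the whole second after the job is handed in: The lens arm's line passes within 35 mm of the turntable's axis, lens side towards it; the horseman's straight-ahead line passes within 45 mm of the magnifier's post, which is in front of him; he stands upright within 25 mm of the turntable's axis; all at rest (all of step 1 and all of step 2 and angle between figure's own z axis and vertical below 0.15 rad and horizontal distance between figure and wheel below 0.025 m and height (world z) of figure between 0.03 and 0.05 m and angular speed of each of wheel, magnifier, figure below 0.1 rad/s); the robot touches nothing.
It fails at once if the robot touches the figure (contact force between any of the fingers, the arm and figure above 0.3 N).
It fails at once if the figure tips, is lifted, or slides more than 25 mm off the middle of the turntable (angle between figure's own z axis and vertical above 0.3 rad or height (world z) of figure above 0.06 m or horizontal distance between figure and wheel above 0.025 m).
It fails at once if the turntable or the magnifier is gripped or struck (over 18 N) instead of gently pushed (contact force between the fingers and wheel above 18 N or contact force between the fingers and magnifier above 18 N).
It fails at once if a bystander (bottle, mug, palette, brush) is shifted by more than 30 mm or lifted (distance of any of bottle_a, bottle_b, bottle_c, grey_mug, white_mug, palette, brush from where it was at the start of the episode above 0.03 m).
It also fails if it takes over 64 s, if anything falls off the work surface, if the arm or the gripper's body presses on something with over 40 N, if the wrist force passes 120 N, or if a joint passes its speed limit or range.

### The arm

A 6-joint arm with a two-finger parallel gripper is mounted at the origin on the work surface. World frame = base frame: x ahead of the robot, y to its left, z up, the work surface at z = 0. Lengths are in m, angles in rad, forces in N, time in s.
With the tool pointing down it reaches from about 0.35 to 0.975 m from the base axis. Payload 4.9 kg.
Tool frame: the origin (TCP) lies on the centre line of the jaws, within the pads' length; the fingertips stand 25 mm ahead of it and the grasp point (between the pads) lies 6 mm ahead of it; z points along the fingers, y is the line along which they close (so a half turn about z gives the same grasp; the last joint's range is limited). The gripper opens to 85 mm and grips with 20 to 120 N. Pads are 22 mm wide; open, the fingers measure 114 mm over their backs; the gripper's body (76 mm by 85 mm) begins 54 mm behind the grasp point. The pads swing forward as they close: fully open they stand 13 mm farther back than shut.
Start: joints at [1.052, 0.053, 1.613, -0, 1.476, -0.119], TCP at [0.243, 0.576, 0.256] pointing down, gripper open.
Joint ranges: [-3.01, 3.01], [-1.01, 2.22], [0.06, 2.58], [-1.02, 4.17], [0.09, 2.62], [-3.14, 3.14]. Speed limits (rad/s): [2.57, 2.57, 3.14, 3.14, 3.14, 3.14].

### API

Orientations are given as a unit quaternion [w, x, y, z].
In Python, from plant import state, grab_frame, get_calibration, job gives the robot as it stands. The module is installed in compiled form; this text tells all that it offers.
- The arm moves only by the tool move_arm, never from a script. Its argument "targets" is a list that holds one entry, the list of rows, each a list of 5 numbers: the opening in per cent of the stroke, from 0 (shut) to 100 (fully open), then the shift along the tool's x, y, z as a fraction of full scale, then the turn about the tool's z as a fraction of full scale. A call has 1 to 5 rows; each row shifts and turns the commanded pose from where the row before left it, along the tool's axes as they then stand; what a row does not reach is not made up. Full scale, the value 1, is 0.6 m for a shift and 6 degrees for a turn. A row lasts 1/12 s, in which the tool goes at most 41.7 mm and 7.16 degrees, less where a joint would pass 70% of its speed; a pose out of reach is approached as far as the arm can. A call with a number of a shift or a turn outside -1 to 1 is refused whole. A call with a gripper value outside its range is refused whole. The fingers move at their own pace and stop on an object; the grip force is fixed at half the most. Time passes only in rows, so rows that do not move let the fingers close. It gives the time, the measured TCP pose, the force, the opening and the grip force at its end, in the units of the state.
- state(): the state, without advancing time (a new reading comes with each control period).
- grab_frame(name): name is "scene" or "top" or "wrist"; returns the picture (400x640x3 uint8, red, green, blue); there is no depth.
- get_calibration(name): a dict with "vertical_fov" (degrees; the focal length in pixels is half the picture's height over the tangent of half this angle, whatever the lens; pixels are square), "cx", "cy" (the principal point, pixels), "dist_coeffs" ([k1, k2, p1, p2, k3] as OpenCV has them; the pictures are not rectified), "R" (3x3) and "t" (3): a world point X has camera coordinates R X + t. Camera axes: x right, y down, z forward; pixel columns grow to the right and rows downward; lengths in m; the calibration is good to about 2 mm. A picture is of the moment at which its call begins: read the wrist's pose just before it. get_calibration takes no time and is no camera call; for the wrist camera it gives the pose at the moment of the call.
- job.job_done(): hands the job in; it is judged then, once.
The state is a dict: "time": time; "joint_pos": joint angles; "joint_vel": joint speeds; "joint_efforts": joint torques, N m; "tool_pos": TCP position; "tool_rot": TCP orientation; "contact_force": force on the tool from outside, world axes, zero at the start; "ft_torque": the same for the moment, N m; "gripper_width": opening from 0.0 (shut) to 1.0 (fully open); "grasp_force": force on a finger pad.
Only numpy, scipy, OpenCV 4.12 (cv2) and the standard library are available. Lean on these libraries where they do the work, as an engineer would, in place of code of your own. Each camera call takes 0.05 s, during which the arm holds its last target. There are 200 camera calls.

## Working session

There is one attempt and no reset: what is moved stays moved. The work goes in short steps, Python scripts to look and compute and a tool call to move; the robot and the scene stay as the last step left them, time stands still between calls to the robot, and variables do not carry over. Pictures are saved under pics/ and viewed, at most 10 in all, crops included, and the job is handed in when it is done.

Besides the shell and the picture viewer there is one more tool, called after ">>>" in YAML: its name, and indented under it one key for each argument. move_arm: Moves the arm, as the interface text tells. Shift numbers are shares of 0.6 m and turn numbers shares of 6 degrees, none past 1 either way. Its arguments: {"type":"object","properties":{"targets":{"type":"array"}},"required":["targets"]}

```bash
mkdir -p pics; python3 - <<'E'
from plant import *
import cv2
for n in("scene","top"):
    f=grab_frame(n);cv2.imwrite(f"pics/{n}0.png",f[...,::-1])
    print(n,{k:(v.tolist() if hasattr(v,'tolist') else v) for k,v in get_calibration(n).items()})
s=state();print(s["time"],s["tool_pos"],s["tool_rot"])
E
```

```text
scene {'vertical_fov': 50.28619241944844, 'cx': 326.7087040289626, 'cy': 201.84759294493716, 'dist_coeffs': [-0.07695563635503345, 0.0, 0.0, 0.0, 0.0], 'R': [[0.7562910751566266, 0.6540854202469192, 0.014002594718279906], [0.3917048936153676, -0.4355613081496332, -0.8104650659718491], [-0.5240143947986609, 0.6184323809951989, -0.5856195899902954]], 't': [-0.41569770755279123, -0.12326622203837516, 1.4766363468691004]}
top {'vertical_fov': 55.92650429096424, 'cx': 314.9158248900481, 'cy': 202.76258349647136, 'dist_coeffs': [-0.04192626502374074, 0.0, 0.0, 0.0, 0.0], 'R': [[-0.009453009651767154, -0.9994085023748785, -0.03306487546212357], [-0.9906404085234801, 0.013862671353901372, -0.13579177936593184], [0.136169826352815, 0.03147176073459928, -0.9901854910405969]], 't': [0.02284937528492135, 0.573615506900994, 1.06080047634822]}
0.1 [0.24300587 0.57526746 0.25518536] [-3.00476333e-04  1.98577777e-01  9.80084697e-01 -8.73351956e-04]
```

View pics/top0.png

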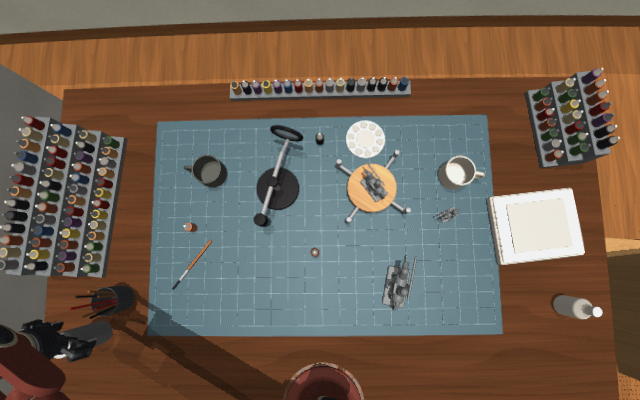

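View pics/scene0.png

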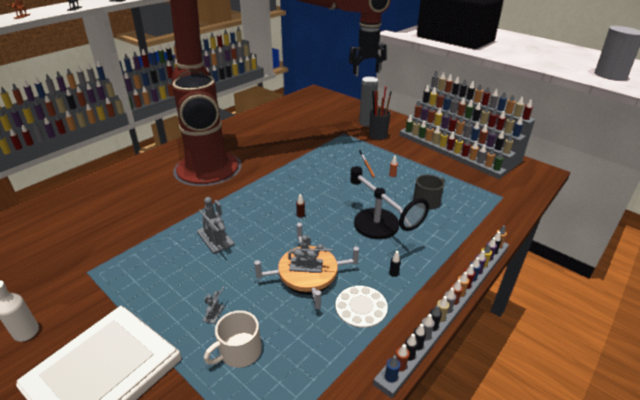

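Top view: magnifier foot at (278,188), lens (287,133), weight (260,220), turntable (372,188) with posts at about (397,153), (338,163), (349,219), (408,210). There are three horsemen: a small one at (446,214), a large one at (400,283), and one on the disc at (374,184). The one on the disc fits the description. I'll confirm that with an enlarged crop.

```bash
cat > h.py <<'E'
import numpy as np, cv2
from plant import *
def K(c):
    f=200/np.tan(np.radians(c["vertical_fov"])/2)
    return np.array([[f,0,c["cx"]],[0,f,c["cy"]],[0,0,1.]])
def world(n,uv,z,c=None):
    c=c or get_calibration(n); R=np.array(c["R"]);t=np.array(c["t"])
    p=cv2.undistortPoints(np.array([[uv]],float),K(c),np.array(c["dist_coeffs"]))[0,0]
    d=R.T@np.array([*p,1]); o=-R.T@t
    return o+d*(z-o[2])/d[2]
def pix(n,X,c=None):
    c=c or get_calibration(n)
    return cv2.projectPoints(np.array(X,float).reshape(-1,3),cv2.Rodrigues(np.array(c["R"]))[0],np.array(c["t"]),K(c),np.array(c["dist_coeffs"]))[0][:,0]
E
python3 - <<'E'
from h import *
a=cv2.imread("pics/top0.png");b=cv2.imread("pics/scene0.png")
A=cv2.resize(a[115:240,240:420],None,fx=4.4,fy=4.4,interpolation=3)
cv2.imwrite("pics/c1.png",A)
B=cv2.resize(b[215:325,240:370],None,fx=5,fy=5,interpolation=3)
cv2.imwrite("pics/c2.png",B)
for k,uv,z in [("foot",(278,188),.016),("lens",(287,133),.128),("weight",(260,220),.11),("disc",(372,188),.04),("p1",(397,153),.073),("p2",(338,163),.073),("p3",(349,219),.073),("p4",(408,210),.073),("ba",(315,252),.074),("bb",(320,138),.074),("bc",(190,227),.074),("brush",(192,264),.004),("big",(398,285),.03),("small",(446,215),.03),("wm",(458,172),.075),("gm",(208,172),.075),("pal",(366,139),.007)]:
    print(k,world("top",uv,z).round(3))
E
```

```text
foot [0.624 0.128 0.016]
lens [0.757 0.089 0.128]
weight [0.519 0.164 0.11 ]
disc [ 0.615 -0.151  0.04 ]
p1 [ 0.71  -0.222  0.073]
p2 [ 0.683 -0.052  0.073]
p3 [ 0.522 -0.08   0.073]
p4 [ 0.545 -0.246  0.073]
ba [0.431 0.016 0.074]
bb [ 0.758 -0.002  0.074]
bc [0.504 0.372 0.074]
brush [0.399 0.388 0.004]
big [ 0.335 -0.218  0.03 ]
small [ 0.534 -0.365  0.03 ]
wm [ 0.651 -0.392  0.075]
gm [0.663 0.324 0.075]
pal [ 0.774 -0.142  0.007]
```

View pics/c1.png

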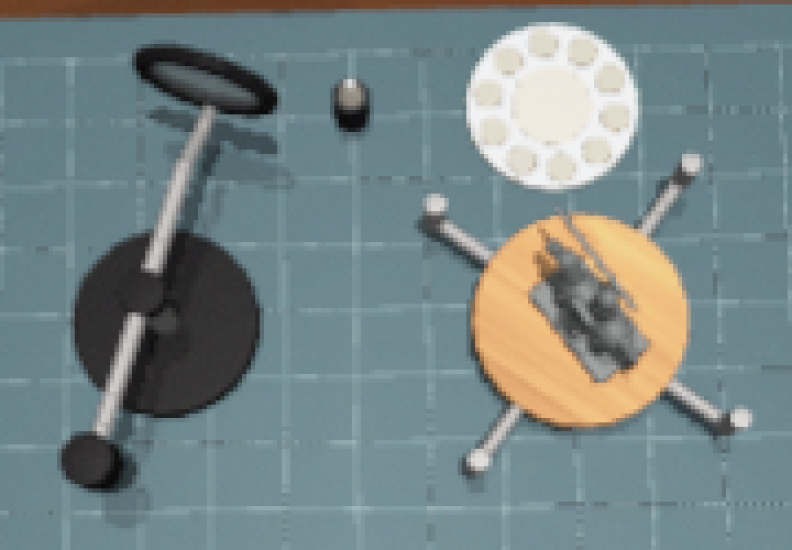

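View pics/c2.png

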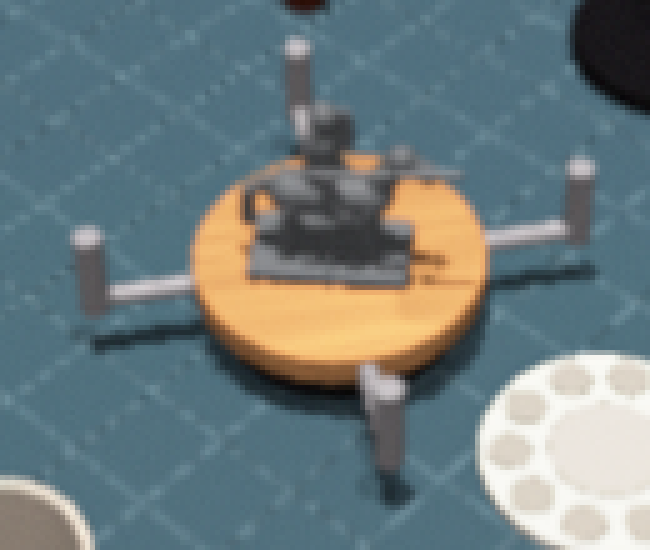

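The crops confirm it. The horseman on the disc has a base of about 80x44 mm and the lance points up-left in the top view. The small one at (446,214) and the large one at (400,283) are look-alikes. The posts average to the disc centre, and lens to weight measures 0.2495 m against the given 0.248 m. First I square the tool to the world axes and shut the fingers.

>>> move_arm:
  targets:
    - [[0, 0, 0, 0, -1], [0, 0, 0, 0, -1], [0, 0, 0, 0, -1], [0, 0, 0, 0, -0.82], [0, 0, 0, 0, 0]]

```text
time: 0.52
tool_pos: [0.2431, 0.5754, 0.2556]
tool_rot: [-0.0, -0.001, 1.0, -0.001]
contact_force: [0.5, -0.6, -0.7]
gripper_width: 0.297
grasp_force: 0.0
```

```bash
python3 - <<'E'
from h import *
A=lambda u,v,z:world("top",(240+u/4.4,115+v/4.4),z)
B=lambda u,v,z:world("scene",(240+u/5,215+v/5),z)
a=np.degrees
for p,q in [(A(530,298,.048),A(600,380,.048)),(B(410,287,.04),B(248,277,.04))]:
    d=p-q;print(p,q,np.hypot(*d[:2]),a(np.arctan2(d[1],d[0])))
print("disc scene",B(340,270,.04))
s=state();print(s["time"],s["tool_pos"],s["tool_rot"])
E
```

```text
[ 0.62965992 -0.11725836  0.048     ] [ 0.57427011 -0.16165931  0.048     ] 0.0709892648074164 38.71596779767808
[ 0.66229516 -0.14827454  0.04      ] [ 0.59996484 -0.19495258  0.04      ] 0.07787109428329496 36.82887347242094
disc scene [ 0.62961399 -0.16212337  0.04      ]
0.5167 [0.24309969 0.57541232 0.25561093] [-2.93415011e-04 -7.83387221e-04  9.99999513e-01 -5.23701071e-04]
```

>>> move_arm:
  targets:
    - [[0, -0.033, -0.06, 0, 0], [0, -0.033, -0.06, 0, 0], [0, -0.033, -0.06, 0, 0], [0, -0.033, -0.06, 0, 0], [0, -0.033, -0.06, 0, 0]]

```text
time: 0.93
tool_pos: [0.3425, 0.394, 0.2559]
tool_rot: [-0.0, 0.001, 1.0, -0.0]
contact_force: [0.6, 0.6, -0.6]
gripper_width: 0.002
grasp_force: 0.0
```

>>> move_arm:
  targets:
    - [[0, -0.033, -0.06, 0, 0], [0, -0.033, -0.06, 0, 0], [0, -0.033, -0.06, 0, 0], [0, -0.033, -0.06, 0, 0], [0, -0.033, -0.06, 0, 0]]

```text
time: 1.35
tool_pos: [0.4417, 0.2139, 0.2562]
tool_rot: [0.0, 0.001, 1.0, 0.0]
contact_force: [1.9, 0.2, -0.1]
gripper_width: 0.004
grasp_force: 0.0
```

>>> move_arm:
  targets:
    - [[0, -0.033, -0.06, 0, 0], [0, -0.033, -0.06, 0, 0], [0, -0.033, -0.06, 0, 0], [0, 0, 0, 0, 0], [0, 0, 0, 0, 0]]

```text
time: 1.77
tool_pos: [0.5012, 0.106, 0.2559]
tool_rot: [-0.001, 0.003, 1.0, 0.0]
contact_force: [-0.2, -0.3, 0.1]
gripper_width: 0.002
grasp_force: 0.0
```

>>> move_arm:
  targets:
    - [[0, 0, 0, 0.056, 0], [0, 0, 0, 0.056, 0], [0, 0, 0, 0.056, 0], [0, 0, 0, 0.056, 0], [0, 0, 0, 0, 0]]

```text
time: 2.18
tool_pos: [0.4947, 0.1088, 0.1141]
tool_rot: [-0.007, -0.0, 1.0, -0.0]
contact_force: [-1.5, -0.1, -0.9]
gripper_width: -0.002
grasp_force: 0.0
```

>>> move_arm:
  targets:
    - [[0, -0.003, 0.011, 0, 0], [0, -0.003, 0.011, 0, 0], [0, -0.003, 0.011, 0, 0], [0, -0.003, 0.011, 0, 0], [0, -0.003, 0.011, 0, 0]]

```text
time: 2.6
tool_pos: [0.5112, 0.1417, 0.1243]
tool_rot: [0.002, -0.0, 1.0, -0.0]
contact_force: [-0.7, -2.0, 1.3]
gripper_width: 0.0
grasp_force: 1.0
```

>>> move_arm:
  targets:
    - [[0, -0.003, 0.013, 0, 0], [0, -0.003, 0.013, 0, 0], [0, -0.004, 0.013, 0, 0], [0, -0.004, 0.013, 0, 0], [0, -0.004, 0.013, 0, 0]]

```text
time: 3.02
tool_pos: [0.5205, 0.1806, 0.1215]
tool_rot: [-0.0, -0.0, 1.0, -0.0]
contact_force: [-0.4, -1.0, -0.6]
gripper_width: -0.005
grasp_force: 0.7
```

>>> move_arm:
  targets:
    - [[0, -0.007, 0.011, 0, 0], [0, -0.007, 0.011, 0, 0], [0, -0.008, 0.011, 0, 0], [0, -0.008, 0.01, 0, 0], [0, -0.009, 0.01, 0, 0]]

```text
time: 3.43
tool_pos: [0.5443, 0.2121, 0.1216]
tool_rot: [-0.0, -0.0, 1.0, -0.0]
contact_force: [-1.0, -2.1, -0.1]
gripper_width: 0.001
grasp_force: 0.8
```

>>> move_arm:
  targets:
    - [[0, -0.01, 0.008, 0, 0], [0, -0.01, 0.008, 0, 0], [0, -0.011, 0.007, 0, 0], [0, 0, 0, 0, 0], [0, 0, 0, 0, 0]]

```text
time: 3.85
tool_pos: [0.5633, 0.2259, 0.1222]
tool_rot: [0.001, -0.0, 1.0, 0.0]
contact_force: [-0.2, -0.6, -0.3]
gripper_width: -0.005
grasp_force: 0.0
```

```bash
python3 - <<'E'
from h import *
f=grab_frame("top")[...,::-1]
cv2.imwrite("pics/top1.png",f)
cv2.imwrite("pics/c3.png",cv2.resize(f[115:240,240:420],None,fx=4.4,fy=4.4,interpolation=3))
E
```

```text
(no output)
```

View pics/c3.png

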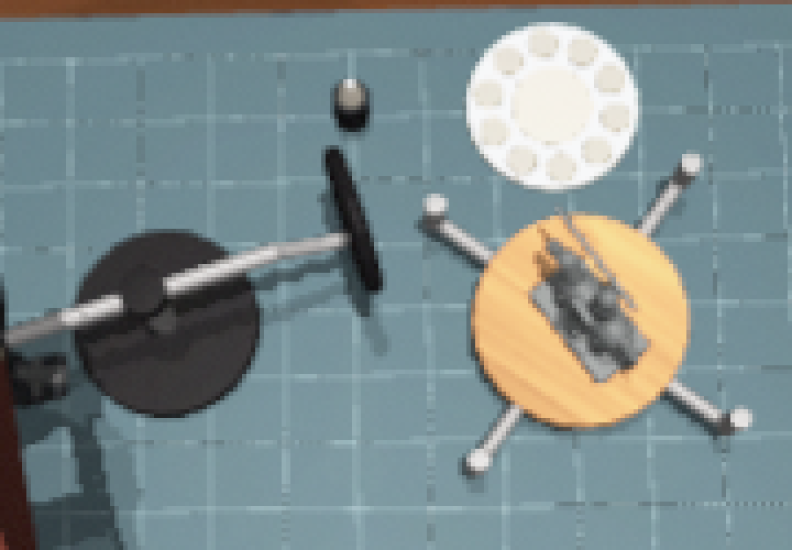

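The arm now points about 15° short of the turntable, with the lens at crop (355,219). I'll measure the remaining angle.

```bash
python3 - <<'E'
from h import *
A=lambda u,v,z:world("top",(240+u/4.4,115+v/4.4),z)
M=np.array([.6245,.130]);W=np.array([.615,-.1505])
hub=A(145,293,.122);print("hub",hub)
L=A(355,219,.128);b1=A(65,320,.118);b2=A(343,240,.118)
for d in (L[:2]-M,L[:2]-hub[:2],(b2-b1)[:2],W-M): print(np.hypot(*d),np.degrees(np.arctan2(d[1],d[0])))
E
```

```text
hub [0.62249923 0.12767068 0.122     ]
0.1396122337206447 -72.79868958001703
0.1380032886280823 -71.71911244466325
0.18035705471217645 -74.58778570564694
0.2806608273343467 -91.93975733338065
```

>>> move_arm:
  targets:
    - [[0, -0.011, 0.006, 0, 0], [0, -0.011, 0.006, 0, 0], [0, -0.011, 0.005, 0, 0], [0, -0.011, 0.004, 0, 0], [0, -0.011, 0.003, 0, 0]]

```text
time: 4.32
tool_pos: [0.5961, 0.2401, 0.1217]
tool_rot: [-0.0, -0.0, 1.0, -0.0]
contact_force: [-1.0, -1.5, -0.2]
gripper_width: 0.001
grasp_force: 0.8
```

>>> move_arm:
  targets:
    - [[0, 0, 0, 0, 0], [0, 0, 0, 0, 0]]

```text
time: 4.48
tool_pos: [0.5964, 0.2401, 0.1222]
tool_rot: [0.001, -0.0, 1.0, 0.0]
contact_force: [0.0, -0.6, -0.0]
gripper_width: 0.003
grasp_force: 0.0
```

```bash
python3 - <<'E'
from h import *
f=grab_frame("top")[...,::-1]
cv2.imwrite("pics/top2.png",f)
cv2.imwrite("pics/c4.png",cv2.resize(f[115:240,240:420],None,fx=4.4,fy=4.4,interpolation=3))
E
```

```text
(no output)
```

View pics/c4.png

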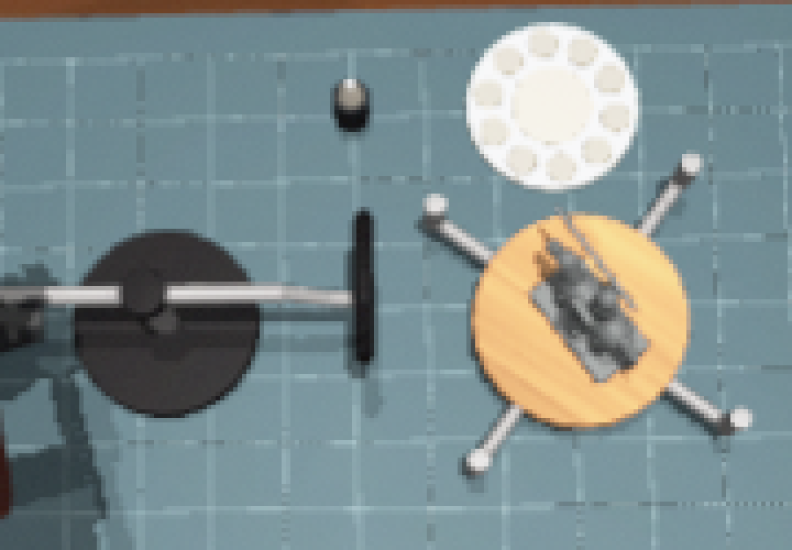

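The bar now runs almost level, from (48,295) to (280,293), with the lens centre at (364,286). I'll check the angle.

```bash
python3 - <<'E'
from h import *
A=lambda u,v,z:world("top",(240+u/4.4,115+v/4.4),z)
M=np.array([.6235,.129]);W=np.array([.615,-.1505])
L=A(364,286,.128);b1=A(48,295,.118);b2=A(280,293,.118)
for d in (L[:2]-M,(b2-b1)[:2],W-M): print(np.hypot(*d),np.degrees(np.arctan2(d[1],d[0])))
E
```

```text
0.13740826069814197 -89.993563448787
0.14527672916241366 -90.4368720495723
0.27962921878802294 -91.74191080418935
```

The arm is within about 2° of the target, and the tolerance is 7°. I back off, rise, and go over to the turntable.

>>> move_arm:
  targets:
    - [[0, 0.03, 0, 0, 0], [0, 0.04, 0, 0, 0], [0, 0, 0, -0.065, 0], [0, 0, 0, -0.065, 0], [0, 0, 0, -0.065, 0]]

```text
time: 4.95
tool_pos: [0.5518, 0.2395, 0.2387]
tool_rot: [-0.001, -0.0, 1.0, -0.0]
contact_force: [1.3, 0.5, 0.6]
gripper_width: -0.0
grasp_force: 0.0
```

>>> move_arm:
  targets:
    - [[0, 0, 0, -0.028, 0], [0, 0.004, -0.063, 0, 0], [0, 0.004, -0.063, 0, 0], [0, 0.004, -0.063, 0, 0], [0, 0.004, -0.063, 0, 0]]

```text
time: 5.37
tool_pos: [0.5436, 0.0874, 0.2563]
tool_rot: [0.001, -0.001, 1.0, 0.0]
contact_force: [0.2, -0.6, -0.1]
gripper_width: 0.001
grasp_force: 0.0
```

>>> move_arm:
  targets:
    - [[0, 0.008, -0.063, 0, 0], [0, 0.008, -0.063, 0, 0], [0, 0.008, -0.063, 0, 0], [0, 0.008, -0.063, 0, 0], [0, 0.008, -0.063, 0, 0]]

```text
time: 5.78
tool_pos: [0.5194, -0.1021, 0.2561]
tool_rot: [0.001, -0.0, 1.0, -0.0]
contact_force: [1.3, 0.1, 0.2]
gripper_width: -0.001
grasp_force: 0.0
```

>>> move_arm:
  targets:
    - [[0, 0.008, -0.063, 0, 0], [0, 0.008, -0.063, 0, 0], [0, 0.008, -0.063, 0, 0], [0, 0.008, -0.063, 0, 0], [0, 0, 0, 0, 0]]

```text
time: 6.2
tool_pos: [0.4996, -0.2571, 0.256]
tool_rot: [0.0, 0.003, 1.0, -0.002]
contact_force: [0.0, 0.0, 0.2]
gripper_width: 0.003
grasp_force: 0.0
```

>>> move_arm:
  targets:
    - [[0, -0.009, 0.028, 0.055, 0], [0, 0, 0, 0.065, 0], [0, 0, 0, 0.065, 0], [0, 0, 0, 0.065, 0], [0, 0, 0, 0.05, 0]]

```text
time: 6.62
tool_pos: [0.505, -0.2335, 0.0727]
tool_rot: [-0.001, -0.0, 1.0, 0.001]
contact_force: [0.1, 0.6, -0.9]
gripper_width: -0.002
grasp_force: 0.0
```

>>> move_arm:
  targets:
    - [[0, 0, 0, 0, 0], [0, 0, 0, 0, 0], [0, -0.01, 0, 0, 0], [0, -0.01, 0, 0, 0], [0, -0.01, 0, 0, 0]]

```text
time: 7.03
tool_pos: [0.5269, -0.2359, 0.0791]
tool_rot: [0.003, -0.0, 1.0, -0.002]
contact_force: [0.6, -0.7, -0.2]
gripper_width: -0.003
grasp_force: 0.0
```

>>> move_arm:
  targets:
    - [[0, -0.01, -0.004, 0, 0], [0, -0.01, -0.004, 0, 0], [0, -0.01, -0.004, 0, 0], [0, -0.01, -0.004, 0, 0], [0, -0.01, -0.003, 0, 0]]

```text
time: 7.45
tool_pos: [0.5547, -0.2468, 0.0756]
tool_rot: [-0.0, -0.0, 1.0, -0.0]
contact_force: [-1.3, -1.4, 0.3]
gripper_width: -0.0
grasp_force: 1.1
```

>>> move_arm:
  targets:
    - [[0, -0.008, -0.008, 0, 0], [0, -0.009, -0.007, 0, 0], [0, -0.01, -0.006, 0, 0], [0, -0.01, -0.004, 0, 0], [0, -0.01, -0.003, 0, 0]]

```text
time: 7.87
tool_pos: [0.5829, -0.2636, 0.0755]
tool_rot: [-0.0, 0.0, 1.0, -0.0]
contact_force: [-1.3, 0.5, 0.0]
gripper_width: 0.0
grasp_force: 0.6
```

>>> move_arm:
  targets:
    - [[0, -0.01, 0, 0, 0], [0, -0.01, 0, 0, 0], [0, -0.01, 0, 0, 0], [0, 0, 0, 0, 0], [0, 0, 0, 0, 0]]

```text
time: 8.28
tool_pos: [0.6011, -0.2629, 0.0759]
tool_rot: [0.0, -0.0, 1.0, -0.0]
contact_force: [0.1, 0.1, 0.2]
gripper_width: 0.002
grasp_force: 0.0
```

```bash
python3 - <<'E'
from h import *
f=grab_frame("top")[...,::-1]; g=grab_frame("scene")[...,::-1]
cv2.imwrite("pics/top3.png",f)
a=cv2.resize(f[140:240,320:420],None,fx=4,fy=4,interpolation=3)
b=cv2.resize(g[220:320,250:350],None,fx=4,fy=4,interpolation=3)
cv2.imwrite("pics/c5.png",np.hstack([a,b]))
E
```

```text
(no output)
```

View pics/c5.png

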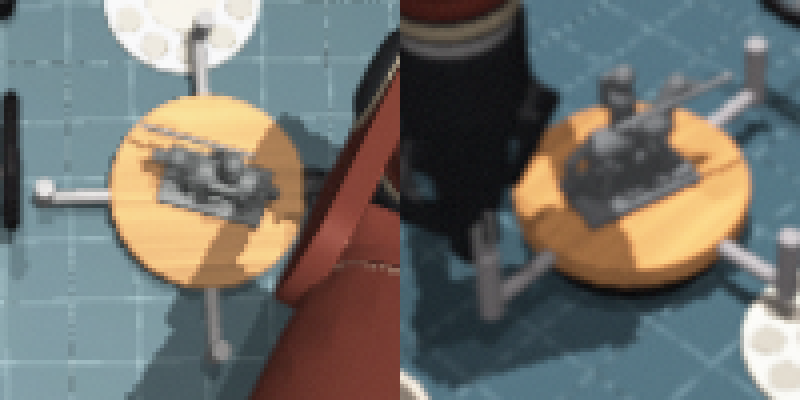

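The disc has turned. Posts are at crop (45,190), (200,22) and (220,352), and the base edge runs (160,200) to (258,226), so he is still about 15° short of facing the stand.

```bash
python3 - <<'E'
from h import *
A=lambda u,v,z:world("top",(320+u/4,140+v/4),z)
B=lambda u,v,z:world("scene",(250+(u-400)/4,220+v/4),z)
ang=lambda d:np.degrees(np.arctan2(d[1],d[0]))
W=np.array([.615,-.1505])
for u,v,o in [(45,190,90),(200,22,0),(220,352,180)]:
    p=A(u,v,.073);print(p.round(4),(ang(p[:2]-W)-o+90)%360-90)
d=A(160,200,.046)-A(258,226,.046);print("facing top",ang(d),np.hypot(*d[:2]))
d=A(145,125,.1)-A(252,157,.1);print("lance",ang(d))
d=B(698,180,.04)-B(588,226,.04);print("facing scene",ang(d),np.hypot(*d[:2]))
E
```

```text
[ 0.6124 -0.0318  0.073 ] 1.2617116775425075
[ 0.7336 -0.1454  0.073 ] 2.4823394947195823
[ 0.4957 -0.1522  0.073 ] 0.8221056873650809
facing top 74.02765809191709 0.07314468519509118
lance 72.03236885324584
facing scene 72.30314286479701 0.07584719946565456
```

The facing is about 74° and the target about 88°, so the post needs roughly 29 mm more push.

>>> move_arm:
  targets:
    - [[0, -0.009, 0, 0, 0], [0, -0.01, 0, 0, 0], [0, -0.01, 0, 0, 0], [0, -0.01, 0, 0, 0], [0, -0.009, 0, 0, 0]]

```text
time: 8.8
tool_pos: [0.6298, -0.2627, 0.0754]
tool_rot: [-0.0, -0.0, 1.0, 0.0]
contact_force: [-1.7, 0.4, 0.1]
gripper_width: -0.004
grasp_force: 0.8
```

>>> move_arm:
  targets:
    - [[0, 0, 0, 0, 0], [0, 0.02, 0, 0, 0], [0, 0.03, 0, 0, 0], [0, 0.03, 0, 0, 0], [0, 0, 0, 0, 0]]

```text
time: 9.22
tool_pos: [0.5792, -0.263, 0.0752]
tool_rot: [-0.001, 0.0, 1.0, 0.0]
contact_force: [-0.6, 0.5, -0.8]
gripper_width: 0.001
grasp_force: 0.0
```

>>> move_arm:
  targets:
    - [[0, 0.02, 0, -0.04, 0], [0, 0.03, -0.02, -0.05, 0], [0, 0.03, -0.02, -0.05, 0], [0, 0.03, -0.02, -0.05, 0], [0, 0.03, -0.02, -0.05, 0]]

```text
time: 9.63
tool_pos: [0.4972, -0.3117, 0.2217]
tool_rot: [0.001, -0.0, 1.0, -0.001]
contact_force: [0.3, 0.0, 0.8]
gripper_width: 0.002
grasp_force: 0.0
```

>>> move_arm:
  targets:
    - [[0, 0, -0.06, 0, 0], [0, 0, -0.06, 0, 0], [0, 0, -0.06, 0, 0], [0, 0, 0, 0, 0], [0, 0, 0, 0, 0]]

```text
time: 10.05
tool_pos: [0.4975, -0.421, 0.2199]
tool_rot: [0.0, 0.001, 1.0, -0.0]
contact_force: [0.2, 1.8, -0.0]
gripper_width: 0.003
grasp_force: 0.0
```

```bash
python3 - <<'E'
from h import *
f=grab_frame("top")[...,::-1]; g=grab_frame("scene")[...,::-1]
cv2.imwrite("pics/top4.png",f)
a=cv2.resize(f[140:240,230:420],None,fx=4,fy=4,interpolation=3)
b=cv2.resize(g[220:275,240:350],None,fx=4,fy=4,interpolation=3)
o=np.zeros((600,760,3),np.uint8);o[:400]=a;b=cv2.resize(g[232:282,250:345],None,fx=4,fy=4,interpolation=3);o[400:,:380]=b
cv2.imwrite("pics/c6.png",o)
E
```

```text
(no output)
```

View pics/c6.png

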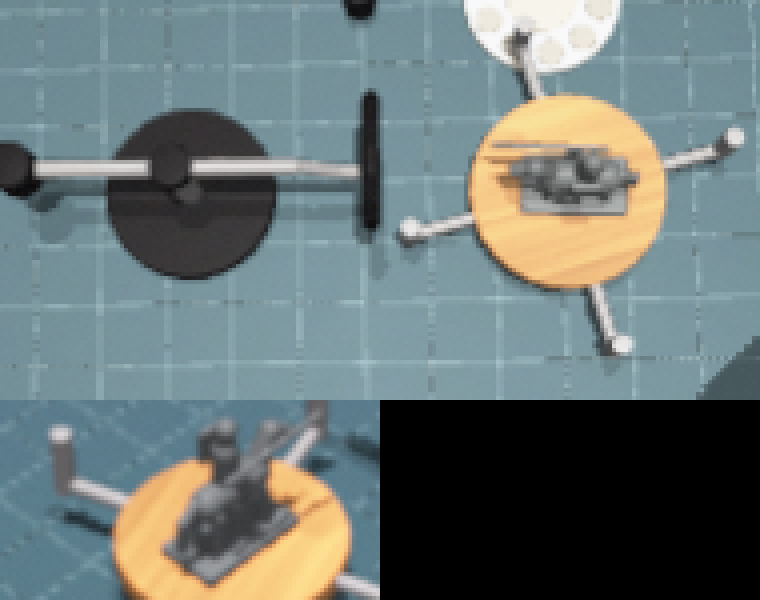

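The base edge is level in the top view, from (520,213) to (626,213), so he faces about 89–90° against a target of about 88.5° (tolerance 9°). He stands within about 6 mm of the axis. The lens arm still points at the disc, the bottle and palette parts in view look unmoved, and the robot is clear of everything.

```bash
python3 -c "
from plant import job
print(job.job_done())"
```

```text
the job is handed in; nothing more can be done
None
```

I've handed the job in: by my last camera check the lens arm points within about 2° of the turntable's axis and the horseman faces the magnifier's stand within about 1–2°, but the hand-in returned no verdict.

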